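# Make up a lino cutting kit and a printing kit

## Robot

A 7-joint arm with a two-finger parallel gripper is mounted at the origin on the work surface. World frame = base frame: x ahead of the robot, y to its left, z up, the work surface at z = 0. Lengths are in m, angles in degrees, forces in N, time in s.
With the tool pointing down it reaches from about 0.425 to 1.025 m from the base axis. Payload 9.4 kg.
Tool frame: the origin (TCP) lies at the very end of the fingers, on their centre line; the grasp point (between the pads) lies 19 mm behind it; z points along the fingers, y is the line along which they close (so a half turn about z gives the same grasp; the last joint's range is limited). The gripper opens to 93 mm and grips with 3 to 60 N. Pads are 15 mm wide; open, the fingers measure 128 mm over their backs; the gripper's body (75 mm by 188 mm) begins 65 mm behind the grasp point.
Start: joints at [-70.514, 34.337, -0.143, 91.639, 0.103, 54.024, -4.572], TCP at [0.294, 0.663, 0.219] pointing down, gripper open.
Joint ranges: [-147.43, 147.43], [-19.82, 112.94], [-74.19, 73.91], [6.32, 146.72], [-59.91, 239.91], [6.04, 106.73], [-150.56, 150.56]. Speed limits (degrees/s): [127.2, 127.2, 172.46, 172.46, 180, 180, 180].

## Interface

Orientations are given as a 3x3 rotation matrix whose columns are the frame's x, y, z axes.
In Python, from station import ctrl, imaging gives the robot as it stands.
- The arm moves only by the tool step_arm, never from a script. Its arguments are lists of equal length, an entry for each row: "jaw": the closure, from -1 (fully open) to 1 (shut); "travel": the shift along the tool's x, y, z scaled (see below), a list of three; "turn": the turn about the tool's z scaled (see below). In form: {"jaw": [jaw, ...], "travel": [[x, y, z], ...], "turn": [turn, ...]}. A call has 1 to 20 rows; each row shifts and turns the commanded pose from where the row before left it, along the tool's axes as they then stand; what a row does not reach is not made up. The controller multiplies each number of a shift by 300 mm and each number of a turn by 1.5 rad. A row lasts 1/10 s, in which the tool goes at most 50 mm and 8.59 degrees, less where a joint would pass 70% of its speed; a pose out of reach is approached as far as the arm can. A call with a number of a shift or a turn outside -1 to 1 is refused whole. A call with a gripper value outside its range is refused whole. The fingers move at their own pace and stop on an object; the grip force is fixed at half the most. Time passes only in rows, so rows that do not move let the fingers close. It gives the time, the measured TCP pose, the force, the opening and the grip force at its end, in the units of the state.
- ctrl.state(): the state, without advancing time (a new reading comes with each control period).
- imaging.capture(name): name is "side" or "top"; returns the picture (480x640x3 uint8, red, green, blue); there is no depth.
- imaging.calibration(name): a dict with "fx", "fy", "cx", "cy" (pixels), "view" (4x4, takes a point from world to camera coordinates). Camera axes: x right, y up, looking along -z (the intrinsics and any distortion apply to the point x, -y, -z); pixel columns grow to the right and rows downward; lengths in m; the calibration is good to about 2 mm. A picture is of the moment at which its call begins. calibration takes no time and is no camera call.
- ctrl.sign_off(): hands the job in; it is judged then, once.
Trained networks look in the newest picture that a camera, given by its name, has taken for a name from the list of things; names that differ only in an ending like _2 or _b are one class to them, and where a whole thing is asked for, a point or a joint stands for the part that bears it (a point fixed in the world has none). Each returns a list of dicts, best first, with "conf" (0 to 1); they miss things now and then, are a little off and sometimes report something else, mostly with a low value. They report only what shows in the picture. A call takes as long as a camera call. They do not tell look-alikes from the thing itself.
- imaging.find_in(camera, thing): "xy" ([column, row] in pixels, amid what is visible of it).
- imaging.outline_of(camera, thing): "region" (480x640 bool, what is visible of it) and "xy" ([column, row] in pixels, amid what is visible of it).
- imaging.place_of(camera, thing): "xy" ([column, row] in pixels: a listed point, or the origin of a listed thing).
The state is a dict: "time": time; "q": joint angles; "joint_vel": joint speeds; "joint_efforts": joint torques, N m; "eef_pos": TCP position; "ee_rot": TCP orientation; "contact_force": force on the tool from outside, world axes, zero at the start; "ft_torque": the same for the moment, N m; "finger_gap": opening from 0.0 (shut) to 1.0 (fully open); "finger_force": force on a finger pad.
Only numpy, scipy, OpenCV 4.12 (cv2) and the standard library are available. Lean on these libraries where they do the work, as an engineer would, in place of code of your own. Each camera call takes 0.05 s, during which the arm holds its last target. There are 200 camera calls.

## Task

Make up the two lino class kits from the stock on the bench. The cutting kit, in the light green tray, gets the gouge along the middle of the brown strip and the lino block, lino side up, centred lengthwise on the dark green field; the printing kit, in the magenta tray, gets the brayer along the middle of the black strip (either way round), the yellow ink jar centred on the yellow spot and the blue ink jar on the blue spot. Keep the jars upright, and leave the red jar, the white jar and the metal ink tin standing where they are.

Things in the scene. Friction and masses are not known exactly. Their poses are not given: they have to be found in the camera images.
- gouge: lino gouge lying flat, 130 mm long along its x axis: a wooden handle on the -x side (from x=-65 to +7 mm, 22-24 mm wide and 24 mm high), then a brass ferrule and a thin steel shaft with blade to x=+65 mm; 60 g. Origin mid-length at the underside. Grip the handle across at about x=-25 mm (also its centre of mass).
- lino_block: mounted lino block, 80 mm along x, 55 mm along y, 24 mm high: plywood with dark green lino on top; 90 g. Origin at the centre of the underside, z up. Grip across the 55 mm width.
- brayer: hand roller lying flat, 130 mm long along its x axis: orange handle on the -x side (x=-65 to -3 mm, 24 mm wide and high), a thin steel yoke (crossbar at x=+18 mm), and a black roller 30 mm in diameter, across y, centred at x=+50 mm; 73 mm wide over the yoke; 120 g. Origin mid-length at the underside. Grip the handle across at about x=-22 mm.
- yellow_jar: closed plastic ink jar, straight-sided, yellow body and lid with a paper label band, 46 mm diameter, 55 mm tall, about 100 g, standing upright; origin at the centre of its underside, z up; belongs to the printing kit
- blue_jar: closed plastic ink jar, straight-sided, blue body and lid with a paper label band, 46 mm diameter, 55 mm tall, about 100 g, standing upright; origin at the centre of its underside, z up; belongs to the printing kit
- red_jar: closed plastic ink jar, straight-sided, red body and lid with a paper label band, 46 mm diameter, 55 mm tall, about 100 g, standing upright; origin at the centre of its underside, z up; stays where it is
- white_jar: closed plastic ink jar, straight-sided, white body and lid with a paper label band, 46 mm diameter, 55 mm tall, about 100 g, standing upright; origin at the centre of its underside, z up; stays where it is
- ink_tin: flat round metal ink tin, 84 mm diameter, 38 mm high, 400 g; origin at the centre of its underside; stays where it is
- cutting_tray: light green kit tray (fixed), 210 mm (x) by 160 mm (y), floor 3 mm thick, rim 4 mm wide, 7 mm high. Origin: centre of underside, z up. Painted on the floor: a brown strip for the gouge, 148 mm along y by 46 mm, centred at x=-60, y=0 mm; a dark green field for the lino block, 100 mm along y by 74 mm, centred at x=+45, y=0 mm (the block's 80 mm length goes along y).
- printing_tray: magenta kit tray (fixed), 210 mm (x) by 160 mm (y), floor 3 mm thick, rim 4 mm wide, 7 mm high. Origin: centre of underside, z up. Painted on the floor: a black strip for the brayer, 148 mm along y by 78 mm, centred at x=-60, y=0 mm; a yellow spot of 62 mm diameter for the yellow jar at x=+50, y=+38 mm; a blue spot of the same size for the blue jar at x=+50, y=-38 mm.
There are look-alikes about, which are no part of the job. Leave any purple look-alike of the lino_block alone. There is more than one size of the gouge; the job needs the larger.

How it is judged:
By the outcome, as a careful person would: the job done as asked, in the order asked, and still so for the second after the job is handed in, with the robot touching nothing.
It also fails if it takes over 128 s, if anything falls off the work surface, if the arm or the gripper's body presses on something with over 40 N, if the wrist force passes 120 N, or if a joint passes its speed limit or range.

## Working session

There is one attempt and no reset: what is moved stays moved. The work goes in short steps, Python scripts to look and compute and a tool call to move; the robot and the scene stay as the last step left them, time stands still between calls to the robot, and variables do not carry over. Pictures are saved under pics/ and viewed, at most 14 in all, crops included, and the job is handed in when it is done.

Besides the shell and the picture viewer there is one more tool, called after ">>>" in YAML: its name, and indented under it one key for each argument. step_arm: Moves the arm, as the interface text tells. Its arguments: {"type":"object","properties":{"jaw":{"type":"array"},"travel":{"type":"array"},"turn":{"type":"array"}},"required":["jaw","travel","turn"]}

```bash
ls; mkdir -p pics
python3 - <<'E'
from station import ctrl, imaging
import cv2
for n in("top","side"):
    im=imaging.capture(n); cv2.imwrite(f"pics/{n}0.png",im[:,:,::-1]); print(n,imaging.calibration(n))
print(ctrl.state())
E
```

```text
pics
top {'fx': 443.09998313248593, 'fy': 443.09998313248593, 'cx': 313.3752997146188, 'cy': 244.61149371664732, 'view': array([[-6.70995813e-03, -9.99977310e-01,  5.96361751e-04,
        -1.49338439e-02],
       [ 9.75967186e-01, -6.41894330e-03,  2.17822977e-01,
        -5.45897721e-01],
       [-2.17814207e-01,  2.04361256e-03,  9.75988112e-01,
        -8.35284513e-01],
       [ 0.00000000e+00,  0.00000000e+00,  0.00000000e+00,
         1.00000000e+00]])}
side {'fx': 572.9370570316463, 'fy': 572.9370570316463, 'cx': 325.85548724602523, 'cy': 241.33869370521563, 'view': array([[-0.97488699, -0.22227836, -0.01370033,  0.53642832],
       [ 0.15245724, -0.7109724 ,  0.68649474, -0.11519812],
       [-0.16233348,  0.66716608,  0.72700569, -0.86862135],
       [ 0.        ,  0.        ,  0.        ,  1.        ]])}
{'time': 0.1, 'q': array([-70.51494351,  34.38031568,  -0.14398399,  91.67468673,
         0.10458677,  54.02369548,  -4.57210539]), 'joint_vel': array([ 0.01207542, -0.10922502, -0.0042954 , -0.10656728,  0.03657488,
        0.02202295,  0.0091729 ]), 'joint_efforts': array([ 4.83575350e-03, -7.66556668e+01,  1.50269195e+00, -2.52941573e+01,
       -5.22386748e-02,  1.36030361e-02,  9.36813899e-05]), 'eef_pos': array([0.29335791, 0.66253865, 0.2178523 ]), 'ee_rot': array([[-9.14418122e-01,  4.04770723e-01, -3.99846493e-04],
       [ 4.04770887e-01,  9.14417194e-01, -1.31297078e-03],
       [-1.65825623e-04, -1.36245049e-03, -9.99999058e-01]]), 'contact_force': array([ 0.49967271, -0.0637786 ,  0.06444226]), 'ft_torque': array([ 0.00098597,  0.04029239, -0.03321019]), 'finger_force': 0.0, 'finger_gap': 1.0022781490036712}
```

View pics/top0.png

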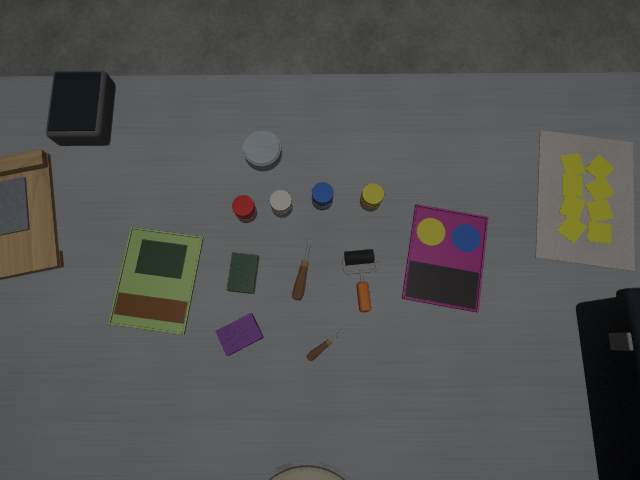

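View pics/side0.png

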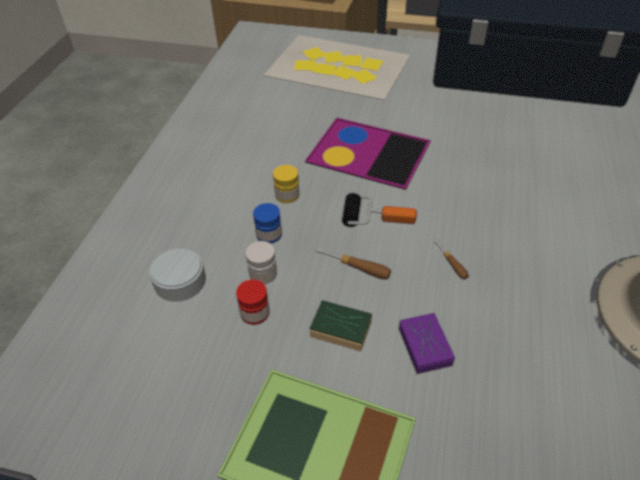

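```bash
cat > h.py <<'E'
import numpy as np, cv2
from scipy.optimize import minimize
from station import ctrl, imaging
def proj(c,P):
    V=c["view"]; p=np.asarray(P)@V[:3,:3].T+V[:3,3]
    return np.c_[c["cx"]+c["fx"]*p[:,0]/-p[:,2], c["cy"]-c["fy"]*p[:,1]/-p[:,2]]
def ray(c,uv,z):
    V=c["view"]; R=V[:3,:3]; C=-R.T@V[:3,3]
    d=R.T@np.array([(uv[0]-c["cx"])/c["fx"],-(uv[1]-c["cy"])/c["fy"],-1])
    return C+d*(z-C[2])/d[2]
def box(x0,x1,y0,y1,z0,z1): return np.array([[x,y,z] for x in(x0,x1) for y in(y0,y1) for z in(z0,z1)])/1e3
def cyl(r,h): 
    a=np.linspace(0,2*np.pi,40); return np.r_[np.c_[r*np.cos(a),r*np.sin(a),0*a],np.c_[r*np.cos(a),r*np.sin(a),0*a+h]]/1e3
M={"gouge":[box(-65,7,-11.5,11.5,2,22),box(7,25,-6,6,6,18),box(25,65,-3,3,8,14)],
"lino_block":[box(-40,40,-27.5,27.5,0,24)],
"brayer":[box(-65,-3,-12,12,2,22),box(-3,18,-3,3,9,15),box(16,20,-36,36,9,15),box(20,50,-36.5,-33,9,15),box(20,50,33,36.5,9,15),box(36,64,-32,32,2,28)],
"jar":[cyl(23,55)],"ink_tin":[cyl(42,38)],"tray":[box(-105,105,-80,80,0,7)]}
def render(c,parts,p,S=4):
    im=np.zeros((480*S,640*S),np.uint8); co,si=np.cos(p[2]),np.sin(p[2])
    for b in parts:
        w=b@np.array([[co,-si,0],[si,co,0],[0,0,1]]).T+[p[0],p[1],0]
        cv2.fillConvexPoly(im,cv2.convexHull(((proj(c,w)+.5)*S-.5).round().astype(np.int32)),255)
    return cv2.resize(im,(640,480),interpolation=cv2.INTER_AREA)/255.
def fit(c,model,mask,p0,yaw=True):
    m=mask.astype(float); f=lambda p:np.abs(render(c,M[model],[p[0],p[1],p[2] if yaw else 0])-m).sum()/m.sum()
    s=np.array([p0,p0+[.012,0,0],p0+[0,.012,0],p0+[0,0,.15]])
    r=minimize(f,p0,method="Nelder-Mead",options=dict(initial_simplex=s,xatol=1e-4,fatol=1e-4))
    return r.x,r.fun
E
cat > m.py <<'E'
from h import *
ims={n:imaging.capture(n) for n in("top","side")}
yaws={"gouge":[-.1],"lino_block":[0,1.57],"brayer":[.1],"cutting_tray":[-.1],"printing_tray":[-.1]}
for t in["gouge","lino_block","brayer","yellow_jar","blue_jar","red_jar","white_jar","ink_tin","cutting_tray","printing_tray"]:
    mod=t if t in M else t.split("_")[-1]
    for n in("top","side"):
        c=imaging.calibration(n)
        for d in imaging.outline_of(n,t)[:3]:
            g=ray(c,d["xy"],.012)
            yaw=mod not in("jar","ink_tin")
            best=min((fit(c,mod,d["region"],np.r_[g[:2],y],yaw) for y in yaws.get(t,[0])),key=lambda r:r[1])
            p=best[0]; print(t,n,round(d["conf"],2),np.round(d["xy"]),d["region"].sum(),"xy",np.round(p[:2],4),"yaw",round(np.degrees(p[2]),1),"err",round(best[1],2))
im=ims["top"][220:370,180:400]; cv2.imwrite("pics/crop.png",cv2.resize(im,None,fx=3.6,fy=3.6,interpolation=cv2.INTER_CUBIC)[:,:,::-1])
E
python3 m.py
```

```text
gouge top 0.76 [301. 276.] 470 xy [0.505 0.003] yaw -12.6 err 0.19
gouge top 0.54 [317. 347.] 214 xy [ 0.3617 -0.0541] yaw -51.4 err 1.56
gouge side 0.88 [367. 265.] 698 xy [0.5061 0.0038] yaw -13.3 err 0.54
gouge side 0.55 [456. 263.] 351 xy [ 0.3535 -0.0622] yaw -69.2 err 1.65
lino_block top 0.89 [243. 274.] 1068 xy [0.4976 0.1295] yaw 172.9 err 0.05
lino_block top 0.82 [239. 334.] 1142 xy [0.3716 0.1327] yaw 116.8 err 0.04
lino_block top 0.64 [303. 280.] 371 xy [0.4835 0.0067] yaw 3.4 err 2.02
lino_block side 0.9 [424. 345.] 2342 xy [0.3719 0.1356] yaw 117.3 err 0.03
lino_block side 0.73 [340. 323.] 2123 xy [0.4977 0.1312] yaw 174.2 err 0.06
brayer top 0.78 [360. 264.] 871 xy [ 0.4798 -0.1196] yaw 5.1 err 0.25
brayer side 0.63 [370. 210.] 1309 xy [ 0.4806 -0.1198] yaw 3.1 err 0.18
yellow_jar top 0.9 [369. 193.] 524 xy [ 0.6566 -0.1437] yaw 6.7 err 0.05
yellow_jar top 0.32 [362. 262.] 831 xy [ 0.5188 -0.1189] yaw -7.2 err 0.83
yellow_jar side 0.63 [286. 184.] 835 xy [ 0.6571 -0.1424] yaw -8.1 err 0.09
yellow_jar side 0.61 [254. 303.] 1249 xy [0.6342 0.1292] yaw -2.4 err 0.04
blue_j
[... 618 characters left out ...]
 yaw 3.7 err 0.05
white_jar side 0.78 [261. 260.] 1071 xy [0.6459 0.0508] yaw -5.6 err 0.09
ink_tin top 0.72 [260. 154.] 1224 xy [0.7706 0.0939] yaw 1.2 err 0.09
ink_tin side 0.94 [176. 272.] 2297 xy [0.7732 0.0941] yaw -1.3 err 0.1
ink_tin side 0.36 [372. 153.] 5429 xy [ 0.4782 -0.2521] yaw -17.6 err 0.69
cutting_tray top 0.78 [155. 281.] 7608 xy [0.486  0.3134] yaw -8.3 err 0.01
cutting_tray side 0.68 [314. 438.] 14932 xy [0.487  0.3168] yaw -8.1 err 0.01
printing_tray top 0.86 [446. 256.] 7259 xy [ 0.5305 -0.3009] yaw -11.0 err 0.02
printing_tray top 0.49 [240. 273.] 1048 xy [0.5628 0.1178] yaw -43.9 err 5.87
printing_tray side 0.58 [369. 155.] 5493 xy [ 0.531  -0.3005] yaw -11.0 err 0.02
```

View pics/crop.png

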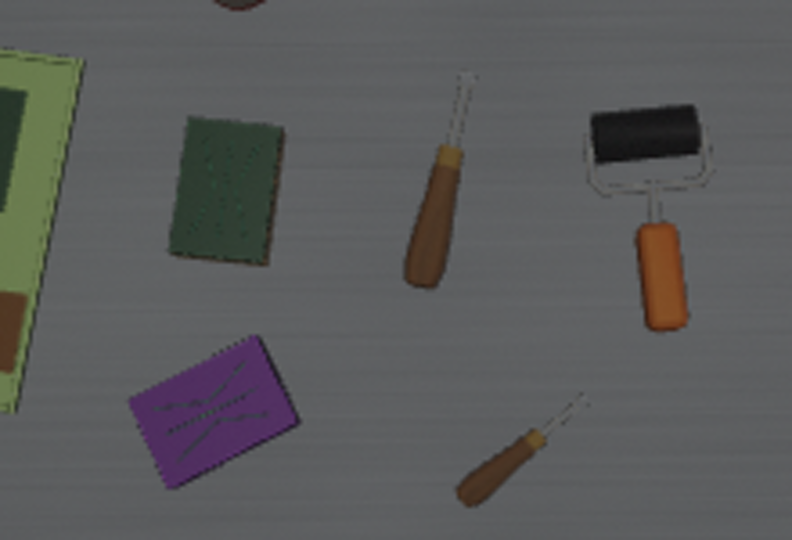

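The gouges are at (301,272) and (323,347). The first fits the 130 mm model, so it is the larger one we want. The lino blocks are dark green at (243,273) and purple at (240,334). The crop confirms that the green one is ours. Its lino side is up.

```bash
cat > plan.py <<'E'
import sys; from h import *
# world goal: x y z(TCP) tool-y angle ; prints turn first, then shift in the turned tool axes, in interface units
T={"c":(.4865,.315,-8.2),"p":(.5307,-.3007,-11.)}
def tray(k,x,y):
    a=np.radians(T[k][2]); return T[k][0]+x*np.cos(a)-y*np.sin(a), T[k][1]+x*np.sin(a)+y*np.cos(a)
def plan(x,y,z,yaw):
    s=ctrl.state(); R=s["ee_rot"]; cur=np.degrees(np.arctan2(R[1,1],R[0,1])); d=(yaw-cur+180)%360-180
    a=np.radians(yaw); Y=np.array([np.cos(a),np.sin(a)]); X=np.array([-Y[1],Y[0]])
    D=np.array([x,y])-s["eef_pos"][:2]
    print("t",round(s["time"],1),"pos",np.round(s["eef_pos"],4),"yawY",round(cur,1),"gap",round(s["finger_gap"]*93,1))
    print("turn",round(-np.radians(d)/1.5,3),"shift xyz",np.round([D@X/.3,D@Y/.3,(s["eef_pos"][2]-z)/.3],3))
E
python3 - <<'E'
from plan import *
a=np.radians(-13)
plan(.5055-.025*np.cos(a),.0034-.025*np.sin(a),.12,77)
print(tray("c",-.06,0),tray("c",.045,0),tray("p",-.06,0),tray("p",.05,.038),tray("p",.05,-.038))
E
```

```text
t 1.2 pos [0.2935 0.6629 0.2186] yawY 66.1 gap 92.7
turn -0.127 shift xyz [-1.1   -1.983  0.329]
(np.float64(0.42711342614553266), np.float64(0.3235577360223307)) (np.float64(0.5310399303908505), np.float64(0.30858169798325197)) (np.float64(0.4718023689931401), np.float64(-0.28925146027740734)) (np.float64(0.5870321009966919), np.float64(-0.272938616797816)) (np.float64(0.5725306173480744), np.float64(-0.3475422827398385))
```

>>> step_arm:
  jaw: [-1, -1, -1, -1, -1, -1, -1, -1, -1, -1, -1, -1, -1, -1, -1, -1, -1, -1, -1, -1]
  travel:
    - [0, 0, 0]
    - [0, 0, 0]
    - [-0.061, -0.11, 0.018]
    - [-0.061, -0.11, 0.018]
    - [-0.061, -0.11, 0.018]
    - [-0.061, -0.11, 0.018]
    - [-0.061, -0.11, 0.018]
    - [-0.061, -0.11, 0.018]
    - [-0.061, -0.11, 0.018]
    - [-0.061, -0.11, 0.018]
    - [-0.061, -0.11, 0.018]
    - [-0.061, -0.11, 0.018]
    - [-0.061, -0.11, 0.018]
    - [-0.061, -0.11, 0.018]
    - [-0.061, -0.11, 0.018]
    - [-0.061, -0.11, 0.018]
    - [-0.061, -0.11, 0.018]
    - [-0.061, -0.11, 0.018]
    - [-0.061, -0.11, 0.018]
    - [-0.061, -0.11, 0.018]
  turn: [-0.064, -0.063, 0, 0, 0, 0, 0, 0, 0, 0, 0, 0, 0, 0, 0, 0, 0, 0, 0, 0]

```text
time: 3.2
eef_pos: [0.4818, 0.0087, 0.1215]
ee_rot: [[-0.975, 0.224, 0.001], [0.224, 0.975, 0.0], [-0.001, 0.0, -1.0]]
contact_force: [1.1, -0.3, 0.3]
finger_gap: 1.0
finger_force: 0.0
```

Run:
```python
from plan import *
a=np.radians(-13)
plan(.5055-.025*np.cos(a),.0034-.025*np.sin(a),.005,77)
```

```text
t 3.2 pos [0.4818 0.0087 0.1215] yawY 77.0 gap 93.0
turn 0.0 shift xyz [0.003 0.    0.388]
```

>>> step_arm:
  jaw: [-1, -1, -1, -1, -1, -1, -1, -1, 1, 1, 1, 1, 1, 1, 1, 1]
  travel:
    - [0.003, 0, 0.08]
    - [0, 0, 0.08]
    - [0, 0, 0.08]
    - [0, 0, 0.06]
    - [0, 0, 0.05]
    - [0, 0, 0.025]
    - [0, 0, 0.013]
    - [0, 0, 0]
    - [0, 0, 0]
    - [0, 0, 0]
    - [0, 0, 0]
    - [0, 0, 0]
    - [0, 0, 0]
    - [0, 0, 0]
    - [0, 0, 0]
    - [0, 0, 0]
  turn: [0, 0, 0, 0, 0, 0, 0, 0, 0, 0, 0, 0, 0, 0, 0, 0]

```text
time: 4.8
eef_pos: [0.4803, 0.0104, 0.005]
ee_rot: [[-0.975, 0.224, -0.0], [0.224, 0.975, -0.0], [0.0, -0.0, -1.0]]
contact_force: [-0.4, 0.3, -0.1]
finger_gap: 0.364
finger_force: 0.0
```

Run:
```python
from plan import *
y=np.radians(-98.2)
cx,cy=tray("c",-.06,0)
plan(cx-.025*np.cos(y),cy-.025*np.sin(y),.09,-8.2)
im=imaging.capture("side");cv2.imwrite("pics/s1.png",im[:,:,::-1])
```

```text
t 4.8 pos [0.4803 0.0104 0.005 ] yawY 77.0 gap 33.8
turn 0.992 shift xyz [ 1.091 -0.324 -0.283]
```

View pics/s1.png

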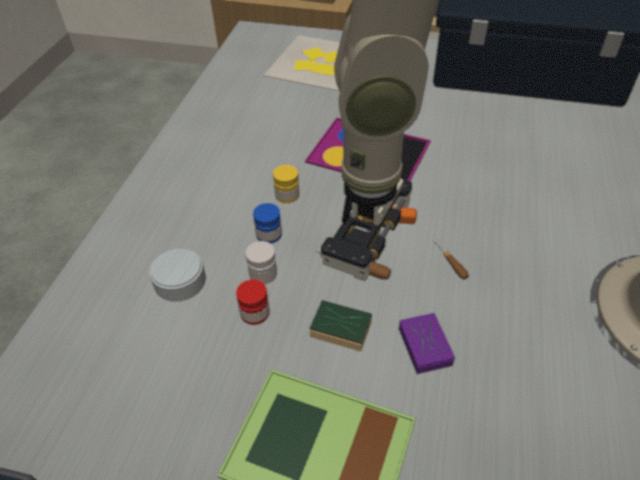

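The gouge handle is visible under the gripper at about (380,270), and the fingers are still closing. I'll wait longer before lifting.

>>> step_arm:
  jaw: [1, 1, 1, 1, 1, 1, 1, 1, 1, 1, 1]
  travel:
    - [0, 0, 0]
    - [0, 0, 0]
    - [0, 0, 0]
    - [0, 0, 0]
    - [0, 0, 0]
    - [0, 0, 0]
    - [0, 0, -0.02]
    - [0, 0, -0.06]
    - [0, 0, -0.07]
    - [0, 0, -0.07]
    - [0, 0, -0.06]
  turn: [0, 0, 0, 0, 0, 0, 0, 0, 0, 0, 0]

```text
time: 5.95
eef_pos: [0.4803, 0.0103, 0.0904]
ee_rot: [[-0.975, 0.224, 0.0], [0.224, 0.975, -0.0], [-0.0, 0.0, -1.0]]
contact_force: [0.8, 0.1, -0.6]
finger_gap: 0.235
finger_force: 30.0
```

>>> step_arm:
  jaw: [1, 1, 1, 1, 1, 1, 1, 1, 1, 1, 1, 1, 1, 1, 1, 1, 1, 1, 1, 1]
  travel:
    - [0, 0, 0]
    - [0, 0, 0]
    - [0, 0, 0]
    - [0, 0, 0]
    - [0, 0, 0]
    - [0, 0, 0]
    - [0, 0, 0]
    - [0, 0, 0]
    - [0, 0, 0]
    - [0, 0, 0]
    - [0.05, -0.015, 0]
    - [0.12, -0.035, 0]
    - [0.13, -0.04, 0]
    - [0.14, -0.042, 0]
    - [0.14, -0.042, 0]
    - [0.14, -0.042, 0]
    - [0.13, -0.04, 0]
    - [0.12, -0.035, 0]
    - [0.08, -0.023, 0]
    - [0.041, -0.01, 0]
  turn: [0.099, 0.099, 0.099, 0.099, 0.099, 0.099, 0.1, 0.1, 0.099, 0.099, 0, 0, 0, 0, 0, 0, 0, 0, 0, 0]

```text
time: 7.95
eef_pos: [0.4298, 0.351, 0.0891]
ee_rot: [[0.139, 0.99, -0.001], [0.99, -0.139, 0.001], [0.001, -0.001, -1.0]]
contact_force: [-0.0, 0.3, -0.8]
finger_gap: 0.233
finger_force: 30.0
```

Run:
```python
from plan import *
y=np.radians(-98.2)
cx,cy=tray("c",-.06,0)
plan(cx-.025*np.cos(y),cy-.025*np.sin(y),.0085,-8.2)
for n in("side","top"):
    im=imaging.capture(n);cv2.imwrite(f"pics/{n}2.png",im[:,:,::-1])
```

```text
t 8.0 pos [0.4298 0.351  0.0891] yawY -8.0 gap 21.7
turn 0.002 shift xyz [-0.009  0.004  0.269]
```

View pics/side2.png

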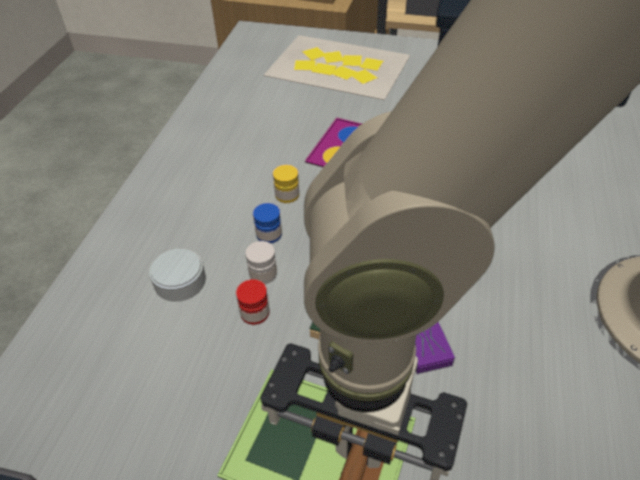

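The gouge is held over the brown strip at about (360,460). Next I'll lower and release it.

>>> step_arm:
  jaw: [1, 1, 1, 1, 1, 1, 1, 1, 1, 0.1, 0.1, 0.1, 0.1, 0.1, 0.1, 0.1, 0.1, 0.1, 0.1, 0.1]
  travel:
    - [-0.009, 0.004, 0.06]
    - [0, 0, 0.06]
    - [0, 0, 0.05]
    - [0, 0, 0.04]
    - [0, 0, 0.03]
    - [0, 0, 0.015]
    - [0, 0, 0.008]
    - [0, 0, 0.006]
    - [0, 0, 0]
    - [0, 0, 0]
    - [0, 0, 0]
    - [0, 0, 0]
    - [0, 0, 0]
    - [0, 0, 0]
    - [0, 0, -0.04]
    - [0, 0, -0.06]
    - [0, 0, -0.07]
    - [0, 0, -0.08]
    - [0, 0, -0.08]
    - [0, 0, -0.07]
  turn: [0.002, 0, 0, 0, 0, 0, 0, 0, 0, 0, 0, 0, 0, 0, 0, 0, 0, 0, 0, 0]

```text
time: 10.05
eef_pos: [0.4318, 0.3453, 0.1303]
ee_rot: [[0.146, 0.989, 0.0], [0.989, -0.146, 0.001], [0.001, 0.0, -1.0]]
contact_force: [-0.4, 0.4, -0.6]
finger_gap: 0.451
finger_force: 0.0
```

Run:
```python
from plan import *
plan(.4977,.1303,.12,83.5)
```

```text
t 10.1 pos [0.4318 0.3453 0.1303] yawY -8.4 gap 41.9
turn -1.069 shift xyz [-0.3   -0.687  0.034]
```

>>> step_arm:
  jaw: [-1, -1, -1, -1, -1, -1, -1, -1, -1, -1, -1, -1, -1, -1, -1, -1, -1, -1, -1, -1]
  travel:
    - [0, 0, 0]
    - [0, 0, 0]
    - [0, 0, 0]
    - [0, 0, 0]
    - [0, 0, 0]
    - [0, 0, 0]
    - [0, 0, 0]
    - [0, 0, 0]
    - [0, 0, 0]
    - [0, 0, 0]
    - [0, 0, 0]
    - [-0.045, -0.1, 0.01]
    - [-0.055, -0.13, 0.01]
    - [-0.06, -0.14, 0.014]
    - [-0.055, -0.13, 0]
    - [-0.05, -0.11, 0]
    - [-0.025, -0.057, 0]
    - [-0.01, -0.02, 0]
    - [0, 0, 0]
    - [0, 0, 0]
  turn: [-0.097, -0.097, -0.097, -0.097, -0.097, -0.097, -0.097, -0.098, -0.097, -0.097, -0.098, 0, 0, 0, 0, 0, 0, 0, 0, 0]

```text
time: 12.05
eef_pos: [0.4976, 0.1316, 0.1184]
ee_rot: [[-0.994, 0.112, 0.0], [0.112, 0.994, 0.0], [-0.0, 0.0, -1.0]]
contact_force: [0.6, 0.6, -0.1]
finger_gap: 1.001
finger_force: 0.0
```

Run:
```python
from plan import *
plan(.4977,.1303,.004,83.5)
```

```text
t 12.1 pos [0.4976 0.1316 0.1184] yawY 83.6 gap 93.1
turn 0.001 shift xyz [-0.001 -0.004  0.381]
```

>>> step_arm:
  jaw: [-1, -1, -1, -1, -1, -1, -1, -1, 1, 1, 1, 1, 1, 1, 1, 1, 1, 1]
  travel:
    - [0, -0.004, 0.08]
    - [0, 0, 0.08]
    - [0, 0, 0.08]
    - [0, 0, 0.06]
    - [0, 0, 0.04]
    - [0, 0, 0.025]
    - [0, 0, 0.016]
    - [0, 0, 0]
    - [0, 0, 0]
    - [0, 0, 0]
    - [0, 0, 0]
    - [0, 0, 0]
    - [0, 0, 0]
    - [0, 0, 0]
    - [0, 0, 0]
    - [0, 0, 0]
    - [0, 0, 0]
    - [0, 0, 0]
  turn: [0, 0, 0, 0, 0, 0, 0, 0, 0, 0, 0, 0, 0, 0, 0, 0, 0, 0]

```text
time: 13.85
eef_pos: [0.4978, 0.1293, 0.004]
ee_rot: [[-0.994, 0.113, 0.0], [0.113, 0.994, 0.0], [-0.0, 0.0, -1.0]]
contact_force: [-0.1, 0.6, 5.7]
finger_gap: 0.588
finger_force: 30.0
```

Run:
```python
from plan import *
plan(*tray("c",.045,0),.09,-8.2)
```

```text
t 13.8 pos [0.4978 0.1293 0.004 ] yawY 83.5 gap 54.7
turn 1.067 shift xyz [ 0.607  0.024 -0.287]
```

>>> step_arm:
  jaw: [1, 1, 1, 1, 1, 1, 1, 1, 1, 1, 1, 1, 1, 1, 1, 1, 1, 1, 1, 1]
  travel:
    - [0, 0, -0.03]
    - [0, 0, -0.06]
    - [0, 0, -0.07]
    - [0, 0, -0.07]
    - [0, 0, -0.057]
    - [0, 0, 0]
    - [0, 0, 0]
    - [0, 0, 0]
    - [0, 0, 0]
    - [0, 0, 0]
    - [0, 0, 0]
    - [0, 0, 0]
    - [0.06, 0.002, 0]
    - [0.12, 0.005, 0]
    - [0.13, 0.005, 0]
    - [0.13, 0.005, 0]
    - [0.1, 0.004, 0]
    - [0.05, 0.002, 0]
    - [0.017, 0.001, 0]
    - [0, 0, 0]
  turn: [0, 0.097, 0.097, 0.097, 0.097, 0.097, 0.097, 0.097, 0.097, 0.097, 0.097, 0.097, 0, 0, 0, 0, 0, 0, 0, 0]

```text
time: 15.85
eef_pos: [0.5306, 0.3076, 0.0899]
ee_rot: [[0.143, 0.99, -0.0], [0.99, -0.143, -0.001], [-0.001, -0.0, -1.0]]
contact_force: [0.1, -0.1, -1.5]
finger_gap: 0.589
finger_force: 30.0
```

>>> step_arm:
  jaw: [1, 1]
  travel:
    - [0, 0, 0]
    - [0, 0, 0]
  turn: [0, 0]

```text
time: 16.05
eef_pos: [0.5309, 0.3065, 0.0902]
ee_rot: [[0.145, 0.989, -0.0], [0.989, -0.145, -0.0], [-0.0, -0.0, -1.0]]
contact_force: [-0.1, -0.6, -1.1]
finger_gap: 0.588
finger_force: 30.0
```

Run:
```python
from plan import *
plan(*tray("c",.045,0),.0075,-8.2)
```

```text
t 16.1 pos [0.5309 0.3065 0.0902] yawY -8.4 gap 54.7
turn -0.002 shift xyz [ 0.007 -0.001  0.276]
```

>>> step_arm:
  jaw: [1, 1, 1, 1, 1, 1, 1, 1, 1, -0.42, -0.42, -0.42, -0.42, -0.42, -0.42, -0.42, -0.42, -0.42, -0.42, -0.42]
  travel:
    - [0.007, 0, 0.06]
    - [0, 0, 0.06]
    - [0, 0, 0.05]
    - [0, 0, 0.04]
    - [0, 0, 0.035]
    - [0, 0, 0.015]
    - [0, 0, 0.01]
    - [0, 0, 0.006]
    - [0, 0, 0]
    - [0, 0, 0]
    - [0, 0, 0]
    - [0, 0, 0]
    - [0, 0, 0]
    - [0, 0, 0]
    - [0, 0, -0.04]
    - [0, 0, -0.06]
    - [0, 0, -0.07]
    - [0, 0, -0.08]
    - [0, 0, -0.08]
    - [0, 0, -0.07]
  turn: [-0.002, 0, 0, 0, 0, 0, 0, 0, 0, 0, 0, 0, 0, 0, 0, 0, 0, 0, 0, 0]

```text
time: 18.05
eef_pos: [0.5312, 0.3104, 0.1292]
ee_rot: [[0.14, 0.99, 0.001], [0.99, -0.14, 0.0], [0.001, 0.001, -1.0]]
contact_force: [-0.2, 1.1, -0.3]
finger_gap: 0.708
finger_force: 0.0
```

Run:
```python
from plan import *
a=np.radians(4.)
plan(.4802-.022*np.cos(a),-.1197-.022*np.sin(a),.12,-86)
```

```text
t 18.1 pos [0.5312 0.3104 0.1292] yawY -8.1 gap 65.9
turn 0.907 shift xyz [-0.343  1.418  0.031]
```

>>> step_arm:
  jaw: [-1, -1, -1, -1, -1, -1, -1, -1, -1, -1, -1, -1, -1, -1, -1, -1, -1, -1, -1, -1]
  travel:
    - [0, 0, 0]
    - [0, 0, 0]
    - [0, 0, 0]
    - [0, 0, 0]
    - [0, 0, 0]
    - [0, 0, 0]
    - [0, 0, 0]
    - [0, 0, 0]
    - [0, 0, 0]
    - [0, 0, 0]
    - [-0.034, 0.141, 0.003]
    - [-0.034, 0.141, 0.003]
    - [-0.034, 0.141, 0.003]
    - [-0.034, 0.142, 0.003]
    - [-0.034, 0.142, 0.003]
    - [-0.034, 0.142, 0.003]
    - [-0.034, 0.142, 0.003]
    - [-0.034, 0.142, 0.003]
    - [-0.034, 0.142, 0.003]
    - [-0.037, 0.143, 0.004]
  turn: [0.091, 0.091, 0.091, 0.091, 0.091, 0.091, 0.091, 0.09, 0.09, 0.09, 0, 0, 0, 0, 0, 0, 0, 0, 0, 0]

```text
time: 20.05
eef_pos: [0.458, -0.1225, 0.1186]
ee_rot: [[0.998, 0.07, 0.001], [0.07, -0.998, 0.001], [0.001, -0.001, -1.0]]
contact_force: [0.0, 0.4, 0.6]
finger_gap: 0.999
finger_force: 0.0
```

>>> step_arm:
  jaw: [-1, -1, -1, -1]
  travel:
    - [0, 0, 0]
    - [0, 0, 0]
    - [0, 0, 0]
    - [0, 0, 0]
  turn: [0, 0, 0, 0]

```text
time: 20.45
eef_pos: [0.4585, -0.1195, 0.1179]
ee_rot: [[0.997, 0.072, -0.0], [0.072, -0.997, 0.001], [-0.0, -0.001, -1.0]]
contact_force: [-0.6, 0.9, -0.3]
finger_gap: 1.0
finger_force: 0.0
```

Run:
```python
from plan import *
a=np.radians(4.)
plan(.4802-.022*np.cos(a),-.1197-.022*np.sin(a),.005,-86)
im=imaging.capture("top")
c=imaging.calibration("top")
for t in("gouge","lino_block"):
    for d in imaging.outline_of("top",t)[:2]:
        g=np.r_[ray(c,d["xy"],.015)[:2],-1.71 if t=="gouge" else 1.43]
        p,e=fit(c,t,d["region"],g); T_=np.radians(-8.2)
        dx=p[:2]-np.array([.486,.3134]); print(t,np.round(p,3),"tray",np.round([dx@[np.cos(T_),np.sin(T_)],dx@[-np.sin(T_),np.cos(T_)]],4),np.degrees(p[2]).round(1),round(e,2))
cv2.imwrite("pics/tray3.png",cv2.resize(im[215:345,95:260],None,fx=4,fy=4,interpolation=cv2.INTER_CUBIC)[:,:,::-1])
```

```text
t 20.4 pos [ 0.4585 -0.1195  0.1179] yawY -85.8 gap 93.0
turn 0.002 shift xyz [-0.001  0.006  0.376]
gouge [ 0.359 -0.053 -0.874] tray [-0.0731 -0.3811] -50.1 1.71
```

View pics/tray3.png

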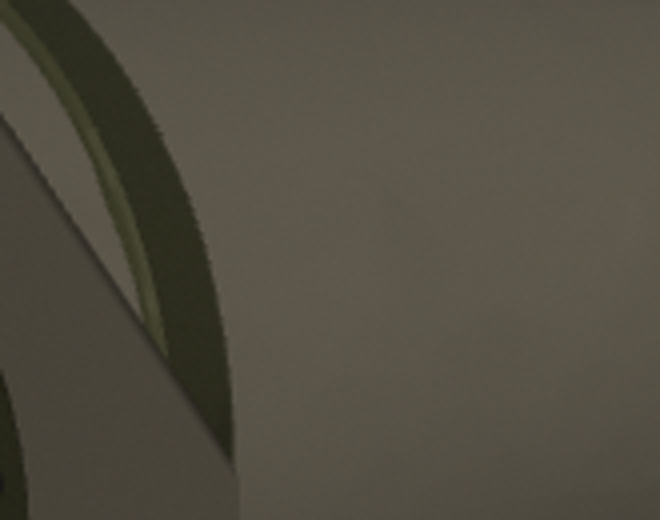

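The top view of the tray is blocked by the arm, so I'll check it numerically from the side camera.

```bash
cat > chk.py <<'E'
from plan import *
def chk(n,t,k,yaw,z,mod=None):
    c=imaging.calibration(n)
    tr={("side","c"):(.487,.3168,-8.1),("top","c"):(.486,.3134,-8.3),("side","p"):(.531,-.3005,-11),("top","p"):(.5305,-.3009,-11)}[n,k]
    T_=np.radians(tr[2]); R=np.array([[np.cos(T_),np.sin(T_)],[-np.sin(T_),np.cos(T_)]])
    for d in imaging.outline_of(n,t)[:3]:
        g=np.r_[ray(c,d["xy"],.018)[:2],np.radians(yaw)]
        for m in M.values():
            for b in m: pass
        M["_"]=[b+[0,0,.003] for b in M[mod or t]]
        p,e=fit(c,"_",d["region"],g,yaw!=0)
        print(n,t,np.round(d["xy"]),round(d["conf"],2),"tray mm",np.round(R@(p[:2]-tr[:2])*1e3,1),"yaw rel",round(np.degrees(p[2])-tr[2],1),"err",round(e,2))
E
python3 - <<'E'
from chk import *
im=imaging.capture("side")
chk("side","gouge","c",-98,0);chk("side","lino_block","c",82,0)
cv2.imwrite("pics/tray4.png",cv2.resize(im[350:480,200:430],None,fx=3.4,fy=3.4,interpolation=cv2.INTER_CUBIC)[:,:,::-1])
E
```

```text
side gouge [364. 457.] 0.68 tray mm [-58.7   4.1] yaw rel -88.7 err 0.3
side gouge [455. 264.] 0.59 tray mm [ -80.2 -391.3] yaw rel -63.3 err 1.76
side gouge [261. 261.] 0.26 tray mm [ 210.3 -280.2] yaw rel -73.4 err 0.53
side lino_block [426. 346.] 0.83 tray mm [ -88.7 -193.4] yaw rel 125.5 err 0.03
```

View pics/tray4.png

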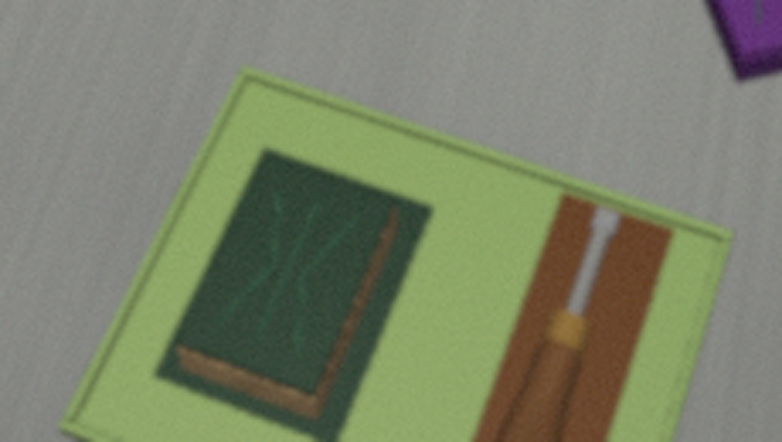

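Run:
```python
from plan import *
c=imaging.calibration("side");T_=np.radians(-8.1); R=np.array([[np.cos(T_),np.sin(T_)],[-np.sin(T_),np.cos(T_)]])
for nm,u,v,z in[("tip",607,210,.014),("ferr L",548,335,.015),("ferr R",586,345,.015),("bTR",397,207,.027),("bBL",178,347,.027),("bBR",318,393,.027),("bbBR",318,417,.003),("strip TL",563,195,.003),("strip TR",672,232,.003),("field TL",264,150,.003),("field TR",433,209,.003),("field BL",157,375,.003)]:
    p=ray(c,(u/3.4-.35+200,v/3.4-.35+350),z)[:2]; print(nm,np.round(R@(p-[.487,.3168])*1e3,1))
```

```text
tip [-57.2 -68.5]
ferr L [-51.8 -12.9]
ferr R [-66.1 -14.2]
bTR [ 16.8 -35.1]
bBL [71.1 43.6]
bBR [16.9 41.2]
bbBR [18.5 40.8]
strip TL [-37.9 -74. ]
strip TR [-82.6 -74.1]
field TL [ 81.3 -50.3]
field TR [  8.2 -50.4]
field BL [80.7 47.6]
```

The cutting kit is in place. The gouge is within about 2 mm across its strip and about 3 mm along it. The block is wholly inside its field, about 3 mm off lengthwise. Next is the brayer.

>>> step_arm:
  jaw: [-1, -1, -1, -1, -1, -1, -1, -1, 1, 1, 1, 1, 1, 1, 1, 1, 1, 1, 1, 1]
  travel:
    - [0, 0.005, 0.08]
    - [0, 0, 0.08]
    - [0, 0, 0.08]
    - [0, 0, 0.06]
    - [0, 0, 0.04]
    - [0, 0, 0.024]
    - [0, 0, 0.012]
    - [0, 0, 0]
    - [0, 0, 0]
    - [0, 0, 0]
    - [0, 0, 0]
    - [0, 0, 0]
    - [0, 0, 0]
    - [0, 0, 0]
    - [0, 0, 0]
    - [0, 0, 0]
    - [0, 0, 0]
    - [0, 0, 0]
    - [0, 0, 0]
    - [0, 0, 0]
  turn: [0, 0, 0, 0, 0, 0, 0, 0, 0, 0, 0, 0, 0, 0, 0, 0, 0, 0, 0, 0]

```text
time: 22.75
eef_pos: [0.4582, -0.1225, 0.005]
ee_rot: [[0.998, 0.07, -0.0], [0.07, -0.998, 0.0], [-0.0, -0.0, -1.0]]
contact_force: [-0.3, 1.4, 0.3]
finger_gap: 0.259
finger_force: 29.6
```

>>> step_arm:
  jaw: [1, 1, 1, 1, 1, 1, 1, 1, 1]
  travel:
    - [0, 0, 0]
    - [0, 0, 0]
    - [0, 0, -0.03]
    - [0, 0, -0.06]
    - [0, 0, -0.07]
    - [0, 0, -0.07]
    - [0, 0, -0.06]
    - [0, 0, 0]
    - [0, 0, 0]
  turn: [0, 0, 0, 0, 0, 0, 0, 0, 0]

```text
time: 23.65
eef_pos: [0.4585, -0.1224, 0.0919]
ee_rot: [[0.998, 0.07, 0.001], [0.07, -0.998, -0.0], [0.001, 0.0, -1.0]]
contact_force: [0.1, -0.4, -1.7]
finger_gap: 0.256
finger_force: 29.5
```

Run:
```python
from plan import *
y=np.radians(79)
cx,cy=tray("p",-.06,0)
plan(cx-.022*np.cos(y),cy-.022*np.sin(y),.09,-11)
```

```text
t 23.6 pos [ 0.4585 -0.1224  0.0919] yawY -86.0 gap 23.8
turn -0.872 shift xyz [-0.611  0.15   0.006]
```

>>> step_arm:
  jaw: [1, 1, 1, 1, 1, 1, 1, 1, 1, 1, 1, 1, 1, 1, 1, 1, 1, 1, 1, 1]
  travel:
    - [0, 0, 0]
    - [0, 0, 0]
    - [0, 0, 0]
    - [0, 0, 0]
    - [0, 0, 0]
    - [0, 0, 0]
    - [0, 0, 0]
    - [0, 0, 0]
    - [0, 0, 0]
    - [0, 0, 0]
    - [-0.06, 0.015, 0]
    - [-0.11, 0.027, 0]
    - [-0.12, 0.03, 0]
    - [-0.12, 0.03, 0]
    - [-0.1, 0.024, 0]
    - [-0.06, 0.015, 0]
    - [-0.03, 0.007, 0]
    - [-0.011, 0.002, 0]
    - [0, 0, 0]
    - [0, 0, 0]
  turn: [-0.04, -0.09, -0.092, -0.092, -0.092, -0.092, -0.092, -0.092, -0.092, -0.092, -0.006, 0, 0, 0, 0, 0, 0, 0, 0, 0]

```text
time: 25.65
eef_pos: [0.4671, -0.3097, 0.0917]
ee_rot: [[0.191, 0.982, -0.0], [0.982, -0.191, 0.001], [0.001, -0.001, -1.0]]
contact_force: [-0.2, 0.7, -1.4]
finger_gap: 0.26
finger_force: 29.5
```

>>> step_arm:
  jaw: [1, 1]
  travel:
    - [0, 0, 0]
    - [0, 0, 0]
  turn: [0, 0]

```text
time: 25.85
eef_pos: [0.4674, -0.3102, 0.0921]
ee_rot: [[0.191, 0.982, 0.0], [0.982, -0.191, 0.0], [0.0, 0.0, -1.0]]
contact_force: [-0.4, -0.1, -1.1]
finger_gap: 0.255
finger_force: 29.5
```

Run:
```python
from plan import *
y=np.radians(79)
cx,cy=tray("p",-.06,0)
plan(cx-.022*np.cos(y),cy-.022*np.sin(y),.0085,-11)
im=imaging.capture("side");cv2.imwrite("pics/s5.png",im[:,:,::-1])
```

```text
t 25.9 pos [ 0.4674 -0.3102  0.0921] yawY -11.0 gap 23.7
turn 0.0 shift xyz [-0.002  0.001  0.279]
```

View pics/s5.png

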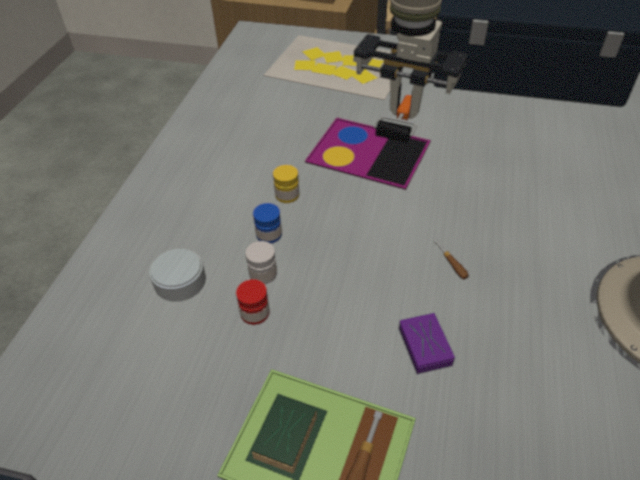

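The brayer hangs level over the black strip at about (402,120), and the cutting kit at (320,430) looks right. I'll lower the brayer.

>>> step_arm:
  jaw: [1, 1, 1, 1, 1, 1, 1, 1, 1, 0.1, 0.1, 0.1, 0.1, 0.1, 0.1, 0.1, 0.1, 0.1, 0.1, 0.1]
  travel:
    - [-0.002, 0, 0.06]
    - [0, 0, 0.06]
    - [0, 0, 0.055]
    - [0, 0, 0.045]
    - [0, 0, 0.03]
    - [0, 0, 0.015]
    - [0, 0, 0.008]
    - [0, 0, 0.006]
    - [0, 0, 0]
    - [0, 0, 0]
    - [0, 0, 0]
    - [0, 0, 0]
    - [0, 0, 0]
    - [0, 0, 0]
    - [0, 0, -0.04]
    - [0, 0, -0.06]
    - [0, 0, -0.07]
    - [0, 0, -0.08]
    - [0, 0, -0.08]
    - [0, 0, -0.07]
  turn: [0, 0, 0, 0, 0, 0, 0, 0, 0, 0, 0, 0, 0, 0, 0, 0, 0, 0, 0, 0]

```text
time: 27.9
eef_pos: [0.4669, -0.3117, 0.1304]
ee_rot: [[0.192, 0.981, 0.001], [0.981, -0.192, -0.0], [-0.0, 0.001, -1.0]]
contact_force: [0.7, -0.6, 0.1]
finger_gap: 0.451
finger_force: 0.0
```

Run:
```python
from plan import *
plan(.6568,-.1431,.12,-11)
```

```text
t 27.9 pos [ 0.4669 -0.3117  0.1304] yawY -11.1 gap 42.0
turn -0.001 shift xyz [0.673 0.514 0.035]
```

>>> step_arm:
  jaw: [-1, -1, -1, -1, -1, -1, -1, -1, -1, -1, -1, -1]
  travel:
    - [0.05, 0.038, 0]
    - [0.09, 0.07, 0.005]
    - [0.1, 0.076, 0.01]
    - [0.11, 0.085, 0.01]
    - [0.11, 0.085, 0.01]
    - [0.1, 0.076, 0]
    - [0.07, 0.053, 0]
    - [0.033, 0.024, 0]
    - [0.01, 0.007, 0]
    - [0, 0, 0]
    - [0, 0, 0]
    - [0, 0, 0]
  turn: [0, 0, 0, 0, 0, 0, 0, 0, 0, 0, 0, 0]

```text
time: 29.1
eef_pos: [0.6561, -0.1447, 0.1181]
ee_rot: [[0.194, 0.981, -0.0], [0.981, -0.194, -0.0], [-0.0, -0.0, -1.0]]
contact_force: [0.5, 0.2, -0.7]
finger_gap: 1.001
finger_force: 0.0
```

Run:
```python
from chk import *
plan(.6568,-.1431,.012,-11)
for n in("side","top"):
    im=imaging.capture(n); chk(n,"brayer","p",79,0)
    cv2.imwrite(f"pics/{n}6.png",im[:,:,::-1])
a=cv2.imread("pics/side6.png")[100:200,290:450]; b=cv2.imread("pics/top6.png")[195:320,390:510]
cv2.imwrite("pics/c6.png",np.hstack([cv2.resize(a,(480,300),interpolation=2),cv2.resize(b,(288,300),interpolation=2)]))
```

```text
t 29.1 pos [ 0.6561 -0.1447  0.1181] yawY -11.2 gap 93.1
turn -0.002 shift xyz [0.006 0.001 0.354]
side brayer [394. 159.] 0.78 tray mm [-58.1  -8.4] yaw rel 93.2 err 0.28
side brayer [287. 186.] 0.39 tray mm [115.4 146.3] yaw rel 113.3 err 0.79
top brayer [464. 289.] 0.67 tray mm [-53.6 -13.3] yaw rel 81.9 err 4.01
```

View pics/c6.png

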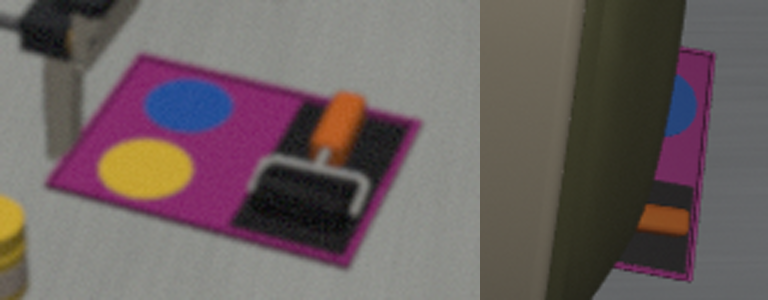

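Run:
```python
from h import *
im=cv2.imread("pics/side6.png")[:,:,::-1].astype(int); r,g,b=im[:,:,0],im[:,:,1],im[:,:,2]
m=(r>110)&(r-b>80)&(g<r*.62); m[:,:385]=0; m[200:]=0
c=imaging.calibration("side"); print(m.sum())
M["h"]=[box(-65,-3,-12,12,5,25)]
T_=np.radians(-11);R=np.array([[np.cos(T_),np.sin(T_)],[-np.sin(T_),np.cos(T_)]])
p,e=fit(c,"h",m,np.array([.4718,-.289,np.radians(79)])); print(R@(p[:2]-[.531,-.3005])*1e3,np.degrees(p[2])+11,e)
```

```text
216
[-62.60655869 -10.85874401] 100.50610733187644 0.6468409586056645
```

Run:
```python
from h import *
im=cv2.imread("pics/side6.png"); hsv=cv2.cvtColor(im,cv2.COLOR_BGR2HSV)
m=(hsv[:,:,0]<18)&(hsv[:,:,1]>110)&(hsv[:,:,2]>70); m[:,:385]=0; m[200:]=0; m[:,430:]=0
c=imaging.calibration("side"); ys,xs=np.nonzero(m); print(m.sum(),xs.min(),xs.max(),ys.min(),ys.max(),xs.mean(),ys.mean())
M["h"]=[box(-63,-4,-11,11,5,26)]
T_=np.radians(-11);R=np.array([[np.cos(T_),np.sin(T_)],[-np.sin(T_),np.cos(T_)]])
for y in(75,79,84):
    p,e=fit(c,"h",m,np.array([.4718,-.289,np.radians(y)])); print(R@(p[:2]-[.531,-.3005])*1e3,np.degrees(p[2])+11,e)
q=render(c,M["h"],[.4718,-.2892,np.radians(79)])>.5; ys,xs=np.nonzero(q); print(q.sum(),xs.min(),xs.max(),ys.min(),ys.max(),xs.mean(),ys.mean())
```

```text
296 387 411 24 154 402.3412162162162 140.68243243243242
[-58.64537908  -2.43818582] 91.39195851550318 0.2436142024377318
[-59.96586347  -1.29910659] 93.14124415004284 0.2519872813990461
[-58.33000382  -6.40845991] 91.80738211256599 0.24039480657127715
368 393 413 131 157 402.6875 143.94565217391303
```

>>> step_arm:
  jaw: [-1, -1, -1, -1, -1, -1, -1, -1, 1, 1, 1, 1, 1, 1, 1, 1, 1, 1, 1, 1]
  travel:
    - [0.006, 0, 0.07]
    - [0, 0, 0.08]
    - [0, 0, 0.08]
    - [0, 0, 0.06]
    - [0, 0, 0.04]
    - [0, 0, 0.02]
    - [0, 0, 0.004]
    - [0, 0, 0]
    - [0, 0, 0]
    - [0, 0, 0]
    - [0, 0, 0]
    - [0, 0, 0]
    - [0, 0, 0]
    - [0, 0, 0]
    - [0, 0, 0]
    - [0, 0, 0]
    - [0, 0, 0]
    - [0, 0, 0]
    - [0, 0, 0]
    - [0, 0, 0]
  turn: [-0.002, 0, 0, 0, 0, 0, 0, 0, 0, 0, 0, 0, 0, 0, 0, 0, 0, 0, 0, 0]

```text
time: 31.3
eef_pos: [0.6573, -0.1413, 0.0116]
ee_rot: [[0.189, 0.982, -0.0], [0.982, -0.189, 0.0], [-0.0, -0.0, -1.0]]
contact_force: [-0.5, 0.5, 0.6]
finger_gap: 0.492
finger_force: 30.0
```

>>> step_arm:
  jaw: [1, 1, 1, 1, 1, 1, 1]
  travel:
    - [0, 0, -0.03]
    - [0, 0, -0.06]
    - [0, 0, -0.07]
    - [0, 0, -0.05]
    - [0, 0, -0.02]
    - [0, 0, 0]
    - [0, 0, 0]
  turn: [0, 0, 0, 0, 0, 0, 0]

```text
time: 32.0
eef_pos: [0.6571, -0.1411, 0.0802]
ee_rot: [[0.189, 0.982, -0.001], [0.982, -0.189, 0.0], [0.0, -0.001, -1.0]]
contact_force: [-0.3, 0.9, -0.8]
finger_gap: 0.491
finger_force: 30.0
```

Run:
```python
from plan import *
plan(*tray("p",.05,.038),.08,-11)
```

```text
t 32.0 pos [ 0.6571 -0.1411  0.0802] yawY -10.9 gap 45.7
turn 0.001 shift xyz [-0.476 -0.145  0.001]
```

>>> step_arm:
  jaw: [1, 1, 1, 1, 1, 1, 1, 1, 1, 1, 1]
  travel:
    - [-0.04, -0.012, 0]
    - [-0.08, -0.025, 0]
    - [-0.1, -0.03, 0]
    - [-0.1, -0.03, 0]
    - [-0.08, -0.025, 0]
    - [-0.05, -0.015, 0]
    - [-0.022, -0.008, 0]
    - [0, 0, 0]
    - [0, 0, 0]
    - [0, 0, 0]
    - [0, 0, 0]
  turn: [0, 0, 0, 0, 0, 0, 0, 0, 0, 0, 0]

```text
time: 33.1
eef_pos: [0.5886, -0.2709, 0.0805]
ee_rot: [[0.187, 0.982, 0.0], [0.982, -0.187, 0.0], [0.0, 0.0, -1.0]]
contact_force: [0.1, 0.3, -0.2]
finger_gap: 0.493
finger_force: 30.0
```

Run:
```python
from plan import *
x,y=tray("p",.05,.038); plan(x,y+.001,.0155,-11)
```

```text
t 33.1 pos [ 0.5886 -0.2709  0.0805] yawY -10.8 gap 45.8
turn 0.003 shift xyz [-0.004 -0.004  0.217]
```

Next I'll lower and release it. The jaw will open to about 58 mm, which stays clear of the rim.

>>> step_arm:
  jaw: [1, 1, 1, 1, 1, 1, 1, 1, 1, -0.25, -0.25, -0.25, -0.25, -0.25, -0.25, -0.25, -0.25, -0.25, -0.25, -0.25]
  travel:
    - [-0.004, -0.004, 0.04]
    - [0, 0, 0.05]
    - [0, 0, 0.05]
    - [0, 0, 0.035]
    - [0, 0, 0.02]
    - [0, 0, 0.01]
    - [0, 0, 0.007]
    - [0, 0, 0.005]
    - [0, 0, 0]
    - [0, 0, 0]
    - [0, 0, 0]
    - [0, 0, 0]
    - [0, 0, 0]
    - [0, 0, 0]
    - [0, 0, -0.03]
    - [0, 0, -0.06]
    - [0, 0, -0.07]
    - [0, 0, -0.08]
    - [0, 0, -0.08]
    - [0, 0, -0.03]
  turn: [0.003, 0, 0, 0, 0, 0, 0, 0, 0, 0, 0, 0, 0, 0, 0, 0, 0, 0, 0, 0]

```text
time: 35.1
eef_pos: [0.5874, -0.2737, 0.1233]
ee_rot: [[0.193, 0.981, 0.003], [0.981, -0.193, -0.001], [-0.001, 0.003, -1.0]]
contact_force: [0.1, -0.5, 0.0]
finger_gap: 0.625
finger_force: 0.0
```

Run:
```python
from plan import *
plan(.661,-.038,.12,-11)
```

```text
t 35.1 pos [ 0.5874 -0.2737  0.1233] yawY -11.2 gap 58.2
turn -0.002 shift xyz [0.818 0.091 0.011]
```

>>> step_arm:
  jaw: [-1, -1, -1, -1, -1, -1, -1, -1, -1, -1, -1, -1]
  travel:
    - [0.06, 0.007, 0]
    - [0.12, 0.013, 0.003]
    - [0.14, 0.016, 0.004]
    - [0.14, 0.016, 0.004]
    - [0.14, 0.016, 0]
    - [0.11, 0.012, 0]
    - [0.07, 0.008, 0]
    - [0.038, 0.003, 0]
    - [0, 0, 0]
    - [0, 0, 0]
    - [0, 0, 0]
    - [0, 0, 0]
  turn: [0, 0, 0, 0, 0, 0, 0, 0, 0, 0, 0, 0]

```text
time: 36.3
eef_pos: [0.6604, -0.0394, 0.1174]
ee_rot: [[0.195, 0.981, 0.0], [0.981, -0.195, -0.001], [-0.001, 0.0, -1.0]]
contact_force: [0.4, 0.6, 0.3]
finger_gap: 0.998
finger_force: 0.0
```

Run:
```python
from chk import *
plan(.661,-.038,.012,-11)
imaging.capture("side"); chk("side","yellow_jar","p",0,0,"jar"); chk("side","brayer","p",79,0)
```

```text
t 36.3 pos [ 0.6604 -0.0394  0.1174] yawY -11.3 gap 92.8
turn -0.003 shift xyz [0.005 0.001 0.351]
side yellow_jar [338. 145.] 0.55 tray mm [52.  36.1] yaw rel 8.5 err 0.05
side yellow_jar [365. 454.] 0.43 tray mm [-231.4  646.6] yaw rel -5.5 err 0.87
side brayer [396. 159.] 0.94 tray mm [-58.5  -7.3] yaw rel 91.8 err 0.15
```

>>> step_arm:
  jaw: [-1, -1, -1, -1, -1, -1, -1, -1, 1, 1, 1, 1, 1, 1, 1, 1, 1, 1, 1, 1]
  travel:
    - [0.003, 0.001, 0.07]
    - [0, 0, 0.08]
    - [0, 0, 0.08]
    - [0, 0, 0.06]
    - [0, 0, 0.04]
    - [0, 0, 0.018]
    - [0, 0, 0.003]
    - [0, 0, 0]
    - [0, 0, 0]
    - [0, 0, 0]
    - [0, 0, 0]
    - [0, 0, 0]
    - [0, 0, 0]
    - [0, 0, 0]
    - [0, 0, 0]
    - [0, 0, 0]
    - [0, 0, 0]
    - [0, 0, 0]
    - [0, 0, 0]
    - [0, 0, 0]
  turn: [-0.003, 0, 0, 0, 0, 0, 0, 0, 0, 0, 0, 0, 0, 0, 0, 0, 0, 0, 0, 0]

```text
time: 38.45
eef_pos: [0.661, -0.0368, 0.0119]
ee_rot: [[0.189, 0.982, -0.0], [0.982, -0.189, 0.0], [0.0, -0.0, -1.0]]
contact_force: [-1.8, -0.4, 2.7]
finger_gap: 0.491
finger_force: 30.0
```

>>> step_arm:
  jaw: [1, 1, 1, 1, 1, 1, 1, 1]
  travel:
    - [0, 0, -0.03]
    - [0, 0, -0.06]
    - [0, 0, -0.08]
    - [0, 0, -0.1]
    - [0, 0, -0.1]
    - [0, 0, -0.03]
    - [0, 0, 0]
    - [0, 0, 0]
  turn: [0, 0, 0, 0, 0, 0, 0, 0]

```text
time: 39.25
eef_pos: [0.6607, -0.0366, 0.1312]
ee_rot: [[0.189, 0.982, -0.001], [0.982, -0.189, 0.0], [-0.0, -0.001, -1.0]]
contact_force: [-0.8, -0.3, -1.1]
finger_gap: 0.492
finger_force: 30.0
```

Run:
```python
from plan import *
plan(*tray("p",.05,-.038),.13,-11)
```

```text
t 39.2 pos [ 0.6607 -0.0366  0.1312] yawY -10.9 gap 45.7
turn 0.001 shift xyz [-1.074 -0.091  0.004]
```

>>> step_arm:
  jaw: [1, 1, 1, 1, 1, 1, 1, 1, 1, 1, 1, 1, 1, 1, 1]
  travel:
    - [-0.05, -0.004, 0]
    - [-0.1, -0.009, 0]
    - [-0.12, -0.01, 0]
    - [-0.13, -0.011, 0]
    - [-0.13, -0.011, 0]
    - [-0.13, -0.011, 0]
    - [-0.13, -0.011, 0]
    - [-0.12, -0.01, 0]
    - [-0.09, -0.008, 0]
    - [-0.05, -0.004, 0]
    - [-0.021, -0.002, 0]
    - [0, 0, 0]
    - [0, 0, 0]
    - [0, 0, 0]
    - [0, 0, 0]
  turn: [0, 0, 0, 0, 0, 0, 0, 0, 0, 0, 0, 0, 0, 0, 0]

```text
time: 40.75
eef_pos: [0.5744, -0.3458, 0.132]
ee_rot: [[0.187, 0.982, 0.0], [0.982, -0.187, 0.0], [0.0, 0.0, -1.0]]
contact_force: [0.5, -0.7, -1.6]
finger_gap: 0.491
finger_force: 30.0
```

Run:
```python
from plan import *
x,y=tray("p",.05,-.038); plan(x,y+.0005,.0155,-11)
```

```text
t 40.8 pos [ 0.5744 -0.3458  0.132 ] yawY -10.8 gap 45.7
turn 0.003 shift xyz [-0.005 -0.005  0.388]
```

>>> step_arm:
  jaw: [1, 1, 1, 1, 1, 1, 1, 1, 1, 1, 1, -0.25, -0.25, -0.25, -0.25, -0.25, -0.25, -0.25, -0.25, -0.25]
  travel:
    - [-0.005, -0.005, 0.06]
    - [0, 0, 0.07]
    - [0, 0, 0.07]
    - [0, 0, 0.06]
    - [0, 0, 0.05]
    - [0, 0, 0.03]
    - [0, 0, 0.023]
    - [0, 0, 0.012]
    - [0, 0, 0.008]
    - [0, 0, 0.005]
    - [0, 0, 0]
    - [0, 0, 0]
    - [0, 0, 0]
    - [0, 0, 0]
    - [0, 0, 0]
    - [0, 0, 0]
    - [0, 0, -0.03]
    - [0, 0, -0.06]
    - [0, 0, -0.08]
    - [0, 0, -0.1]
  turn: [0.003, 0, 0, 0, 0, 0, 0, 0, 0, 0, 0, 0, 0, 0, 0, 0, 0, 0, 0, 0]

```text
time: 42.75
eef_pos: [0.5714, -0.3481, 0.0972]
ee_rot: [[0.193, 0.981, -0.001], [0.981, -0.193, 0.001], [0.0, -0.001, -1.0]]
contact_force: [0.7, -0.6, 1.3]
finger_gap: 0.626
finger_force: 0.0
```

>>> step_arm:
  jaw: [-0.25, -0.25, -0.25, -0.25, -0.25, -0.25, -0.25, -0.25, -0.25, -0.25, -0.25, -0.25, -0.25, -0.25]
  travel:
    - [0, 0, -0.12]
    - [0, 0, -0.12]
    - [0, 0, -0.1]
    - [0.06, 0.03, -0.02]
    - [0.12, 0.04, 0]
    - [0.13, 0.04, 0]
    - [0.13, 0.04, 0]
    - [0.13, 0.04, 0]
    - [0.13, 0.04, 0]
    - [0.12, 0.03, 0]
    - [0.12, 0.03, 0]
    - [0.1, 0.02, 0]
    - [0, 0, 0]
    - [0, 0, 0]
  turn: [0, 0, 0, 0, 0, 0, 0, 0, 0, 0, 0, 0, 0, 0]

```text
time: 44.15
eef_pos: [0.7234, -0.0596, 0.2049]
ee_rot: [[0.192, 0.981, -0.0], [0.981, -0.192, -0.0], [-0.0, -0.0, -1.0]]
contact_force: [0.4, -1.5, -0.4]
finger_gap: 0.624
finger_force: 0.0
```

Run:
```python
from chk import *
print(ctrl.state()["eef_pos"])
for n in("side","top"):
    im=imaging.capture(n); cv2.imwrite(f"pics/{n}9.png",im[:,:,::-1])
    for j in("yellow_jar","blue_jar"): chk(n,j,"p",0,0,"jar")
    chk(n,"brayer","p",79,0)
```

```text
[ 0.7234011  -0.05957526  0.2048588 ]
side yellow_jar [339. 145.] 0.85 tray mm [52. 36.] yaw rel 8.9 err 0.06
side blue_jar [357. 122.] 0.82 tray mm [ 51.  -41.9] yaw rel -4.6 err 0.25
side brayer [395. 158.] 0.77 tray mm [-59.   -7.5] yaw rel 91.9 err 0.14
top yellow_jar [435. 224.] 0.83 tray mm [51.4 35.4] yaw rel 11.5 err 0.07
top blue_jar [472. 235.] 0.92 tray mm [ 50.5 -39.4] yaw rel 15.1 err 0.15
top brayer [429. 286.] 0.91 tray mm [-59.8  -3.7] yaw rel 93.0 err 0.31
top brayer [471. 236.] 0.49 tray mm [ 46. -13.] yaw rel 113.5 err 1.59
```

View pics/top9.png

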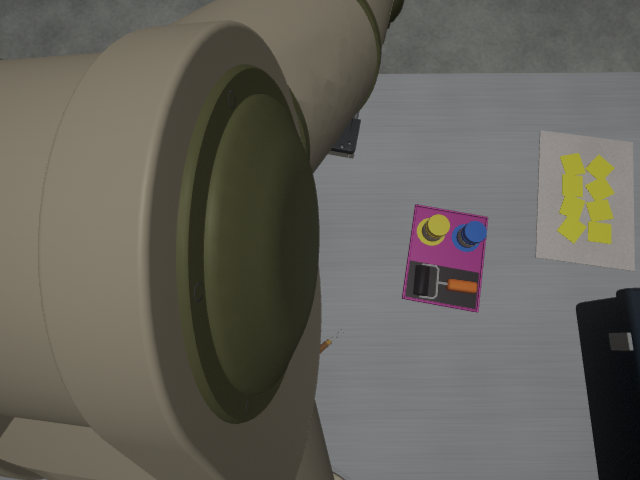

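View pics/side9.png

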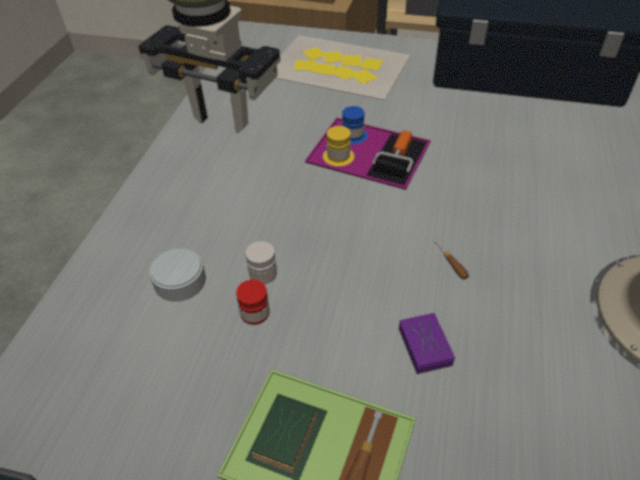

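Both pictures show the finished kits. The brayer is on the black strip at about (445,284) in the top view. The yellow and blue jars stand on their spots at (436,226) and (472,235). In the side view the gouge and block are in the green tray at about (320,430). The red jar, white jar and tin have not moved, and the gripper is clear of everything.

```bash
python3 -c "
from station import ctrl
print(ctrl.sign_off())"
```

```text
the job is handed in; nothing more can be done
None
```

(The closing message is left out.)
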